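# Nest the cooling set on the lab bench

### The job

Put the cooling set together for the next sample: stand the steel beaker inside the blue tub, and the red cup inside the steel beaker, so that the three sit nested, upright and each down on the floor of the next. Leave the tub where it stands, leave the green cup alone, and set the vessels down rather than dropping them.

Things in the scene. Friction and masses are not known exactly. Their poses are not given: they have to be found in the camera images.
- cooling_tub: round blue foam tub, open on top, with a thin white stripe low down: 136 mm outside diameter, 66 mm high, wall 18 mm (cavity 100 mm across), floor 20 mm thick; weighs about 0.6 kg, loose. Origin: centre of its underside; z up along its axis; its yaw does not matter
- steel_beaker: round straight-sided stainless steel beaker, open on top, with a black band low down: 64 mm outside diameter, 78 mm high, wall 3 mm (inside 58 mm across), floor 10 mm thick; about 0.2 kg, loose. Origin: centre of its underside; z up. Stood in the tub, its rim is 32 mm above the tub's rim, so it can be gripped across its outside there
- red_cup: slim round straight-sided red plastic cup, open on top, with white marks down its side: 37 mm outside diameter, 96 mm high, wall 3 mm, floor 5 mm; about 0.06 kg, loose. Origin: centre of its underside; z up. Stood in the steel beaker, its rim is 28 mm above the beaker's rim, so it can be gripped across its outside there
- green_cup: green plastic cup of the same shape and size as the red one (37 mm across, 96 mm high); does not belong to the set and stays where it is. Origin: centre of its underside; z up. These four stand apart on the bench in any order; small things around them are under 100 mm high, machines at the sides under 150 mm

How it is judged:
By the outcome, as a careful person would: the job done as asked, in the order asked, and still so for the second after the job is handed in, with the robot touching nothing.
It also fails if it takes over 58 s, if anything falls off the work surface, if the arm or the gripper's body presses on something with over 40 N, if the wrist force passes 120 N, or if a joint passes its speed limit or range.

### The arm

A 6-joint arm with a two-finger parallel gripper is mounted at the origin on the work surface. World frame = base frame: x ahead of the robot, y to its left, z up, the work surface at z = 0. Lengths are in m, angles in rad, forces in N, time in s.
With the tool pointing down it reaches from about 0.4 to 0.825 m from the base axis. Payload 7 kg.
Tool frame: the origin (TCP) lies at the very end of the fingers, on their centre line; the grasp point (between the pads) lies 19 mm behind it; z points along the fingers, y is the line along which they close (so a half turn about z gives the same grasp; the last joint's range is limited). The gripper opens to 88 mm and grips with 3 to 60 N. Pads are 19 mm wide; open, the fingers measure 130 mm over their backs; the gripper's body (78 mm by 193 mm) begins 47 mm behind the grasp point.
Start: joints at [1.626, 0.359, 0.012, 0, -1.224, -0.288], TCP at [0.156, 0.657, 0.227] pointing down, gripper open.
Joint ranges: [-3.07, 3.07], [-1.43, 2.12], [-1.02, 1.25], [-3.03, 1.67], [-3.05, -0], [-3.03, 3.03]. Speed limits (rad/s): [2.39, 2.39, 3.01, 3.14, 3.14, 3.14].

### API

Orientations are given as [roll, pitch, yaw] about the fixed x, y, z axes, in that order (R = Rz(yaw) Ry(pitch) Rx(roll)).
In Python, from cell import ctrl, cams, state gives the robot as it stands (ctrl), with the cameras (cams) and the readings as plain functions.
- The arm moves only by the tool step_hand, called after "Emit:" as a command line: name --pt "numbers of a row" for each row, then --argument value for the rest. Schema: {"type":"object","properties":{"deltas":{"type":"array","items":{"type":"object","properties":{"d":{"type":"array","items":{"type":"number"},"minItems":3,"maxItems":3},"r":{"type":"array","items":{"type":"number"},"minItems":3,"maxItems":3}},"additionalProperties":false},"minItems":1,"maxItems":20},"finger_gap":{"type":"number"},"clamp_n":{"type":"number"},"only":{"type":"string"},"quiet":{"type":"boolean"},"lines":{"type":"string"}},"required":["deltas"],"additionalProperties":false}. deltas is a list of rows, 1 to 20 of them, each an object with the fields d (a list: dx, dy, dz in normalised numbers (1 is 1 m)), r (a list: a rotation vector rx, ry, rz in parts of the range, where 1.0 means pi rad); a field left out counts as zero; each row is the pose to reach, as a shift and turn from the pose commanded when the call began, along the tool's axes at that moment; what a row does not reach only later rows make up. A row lasts 1/8 s, in which the tool goes at most 0.0625 m and 0.188 rad, less where a joint would pass 70% of its speed; a pose out of reach is approached as far as the arm can. finger_gap is the finger opening in m, set as the call begins (left out keeps the last). The fingers move at their own pace and stop on an object; clamp_n is the grip in N (left out, the last holds). Time passes only in rows, so rows that do not move let the fingers close. The tool returns the time, the measured TCP pose, the force, the opening and the grip force at its end. only (a regular expression) keeps the lines of the reply that match it, lines (a string "A,B") keeps lines A to B, and quiet returns only ok. Input that does not fit is refused with a message, and nothing moves.
- state(): the state, without advancing time (a new reading comes with each control period).
- cams.grab_frame(name): name is "scene" or "top"; returns the picture (420x560x3 uint8, blue, green, red); there is no depth.
- cams.get_calibration(name): a dict with "fov_y" (degrees; the focal length in pixels is half the picture's height over the tangent of half this angle, whatever the lens; pixels are square), "cx", "cy" (the principal point, pixels), "world_to_cam" (4x4, takes a point from world to camera coordinates). Camera axes: x right, y down, z forward; pixel columns grow to the right and rows downward; lengths in m; the calibration is good to about 2 mm. A picture is of the moment at which its call begins. get_calibration takes no time and is no camera call.
- ctrl.hand_in(): hands the job in; it is judged then, once.
The state is a dict: "time": time; "joint_positions": joint angles; "qd": joint speeds; "joint_torque": joint torques, N m; "ee_pos": TCP position; "ee_rot": TCP orientation; "contact_force": force on the tool from outside, world axes, zero at the start; "torque": the same for the moment, N m; "finger_gap": finger opening in m; "gripper_force": force on a finger pad.
Only numpy, scipy, OpenCV 4.12 (cv2) and the standard library are available. Lean on these libraries where they do the work, as an engineer would, in place of code of your own. Each camera call takes 0.05 s, during which the arm holds its last target. There are 200 camera calls.

## Working session

There is one attempt and no reset: what is moved stays moved. The work goes in short steps, Python scripts to look and compute and a tool call to move; the robot and the scene stay as the last step left them, time stands still between calls to the robot, and variables do not carry over. Pictures are saved under pics/ and viewed, at most 10 in all, crops included, and the job is handed in when it is done.

```bash
ls; mkdir -p pics
```

Run:
```python
from cell import ctrl, cams, state
import cv2
for n in("scene","top"):
    cv2.imwrite(f"pics/{n}0.png",cams.grab_frame(n)); print(n,cams.get_calibration(n))
print(state())
```

```text
cell.py
pics
scene {'fov_y': 42.74565952653469, 'cx': 274.67631072061937, 'cy': 202.579276054979, 'world_to_cam': array([[ 0.09927704,  0.99489371, -0.01818168, -0.03565422],
       [ 0.74632153, -0.08653321, -0.65993649, -0.37695161],
       [-0.65813998,  0.05194716, -0.75110136,  1.71915136],
       [ 0.        ,  0.        ,  0.        ,  1.        ]])}
top {'fov_y': 55.137104375458264, 'cx': 279.21655795063003, 'cy': 205.04029401469415, 'world_to_cam': array([[-0.02882063, -0.99944147, -0.01691497,  0.0076388 ],
       [-0.98623289,  0.03118817, -0.16239453,  0.51158238],
       [ 0.16283138,  0.01200178, -0.98658091,  0.79689653],
       [ 0.        ,  0.        ,  0.        ,  1.        ]])}
{'time': 0.1, 'joint_positions': array([ 1.62607195e+00,  3.59305988e-01,  1.11653662e-02, -2.90046585e-04,
       -1.22410024e+00, -2.88110340e-01]), 'qd': array([-0.00111341, -0.00116203,  0.00070399,  0.00074922,  0.00144684,
        0.00154177]), 'joint_torque': array([-1.70995179e-03, -5.84169459e+01,  2.93752652e+01,  7.01556846e+00,
        1.01384497e-02, -5.04920411e-05]), 'ee_pos': array([0.15567221, 0.65636329, 0.22573219]), 'ee_rot': array([ 3.14013017e+00, -1.49047236e-04, -2.32933359e-01]), 'contact_force': array([0.4042876 , 0.23657408, 0.73029979]), 'torque': array([0.00666744, 0.0023315 , 0.02083532]), 'gripper_force': 0.0, 'finger_gap': 0.08760320781833397}
```

View pics/scene0.png

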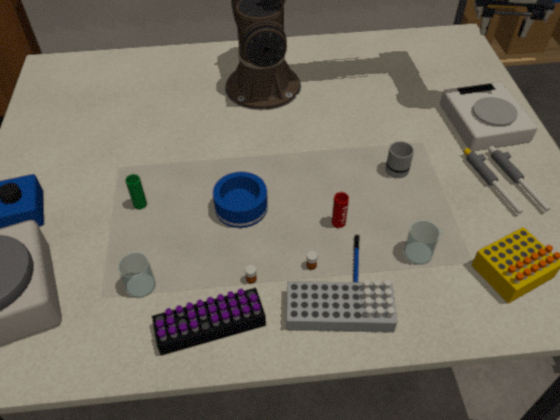

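View pics/top0.png

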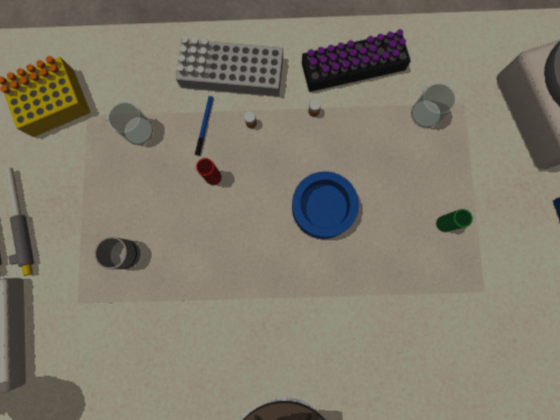

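The scene view shows the tub at (240,198), the red cup at (341,210), the steel beaker at (399,159) and the green cup at (136,192). In the top view the tub is at (325,205), the red cup at (209,171), the beaker at (118,253) and the green cup at (454,220). I'll enlarge these.

Run:
```python
import cv2,numpy as np
S=cv2.imread("pics/scene0.png");T=cv2.imread("pics/top0.png")
def c(I,u,v,h,n=260):
    C=I[v-h:v+h,u-h:u+h]; C=cv2.resize(C,(n,n),interpolation=cv2.INTER_CUBIC); C=np.clip(C*1.5,0,255).astype('uint8')
    for k in range(0,2*h,10):
        p=int((k+.5)*n/(2*h)); cv2.line(C,(p,0),(p,5),(255,255,255),1); cv2.line(C,(0,p),(5,p),(255,255,255),1)
    return C
m=np.vstack([np.hstack([c(S,240,198,40),c(S,341,210,25),c(S,399,159,25)]),np.hstack([c(T,325,205,40),c(T,209,171,25),c(T,118,253,25)])])
cv2.imwrite("pics/crops.png",m)
```

```text
(no output)
```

View pics/crops.png

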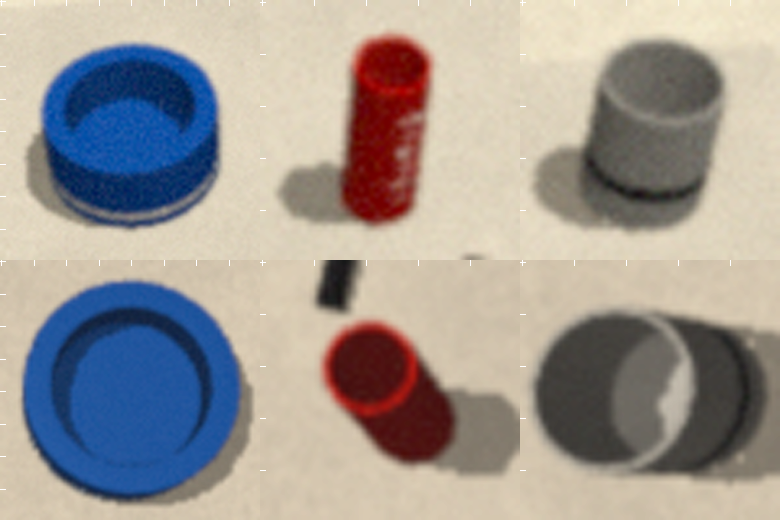

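The crops show all four vessels upright. Rim centres in full-image pixels are:

| Vessel | Scene | Top |
|---|---|---|
| Tub | (239.7,191) | (325,203.9) |
| Red cup | (340.9,197.3) | (204.8,166.4) |
| Beaker | (400.4,149.3) | (110.6,252.5) |

Create h.py:
```python
from cell import ctrl, cams, state
import numpy as np,cv2
from scipy.spatial.transform import Rotation as R
def P(n):
    c=cams.get_calibration(n); f=210/np.tan(np.radians(c["fov_y"]/2))
    return np.array([[f,0,c["cx"]],[0,f,c["cy"]],[0,0,1]])@c["world_to_cam"][:3]
def proj(n,X):
    q=P(n)@np.r_[X,1]; return q[:2]/q[2]
def tri(s,t):
    X=cv2.triangulatePoints(P("scene"),P("top"),np.array(s,float),np.array(t,float)).ravel(); X=X[:3]/X[3]
    return X,proj("scene",X)-s,proj("top",X)-t
def go(target,yaw=None):
    "shift (tool axes) from measured pose to target TCP"
    s=state(); r=R.from_euler("xyz",s["ee_rot"])
    return r.inv().apply(np.array(target)-s["ee_pos"])
```

Run:
```python
from h import *
np.set_printoptions(precision=4,suppress=True)
for n,s,t,H in (("tub",(239.65,191),(325,203.9),.066),("red",(340.9,197.3),(204.75,166.4),.096),("beak",(400.4,149.3),(110.6,252.5),.078)):
    X,a,b=tri(s,t);print(n,X,a,b)
    for c in("scene","top"):
        p=proj(c,X); q=proj(c,[X[0],X[1],0]);print("  base",c,q)
```

```text
tub [ 0.508  -0.1013  0.0602] [-0.0003 -0.    ] [-0.0006 -0.    ]
  base scene [241.2229 206.8267]
  base top [322.3711 208.4521]
red [0.586  0.1371 0.0926] [ 0.1695 -0.0344] [0.3615 0.0115]
  base scene [338.2996 221.9949]
  base top [213.3871 177.1224]
beak [0.4215 0.3265 0.0743] [ 0.3598 -0.1385] [0.8626 0.0257]
  base scene [396.4328 169.2441]
  base top [126.1882 254.1043]
```

Heights come out 3–6 mm low against the text, and the residuals are ≤1 px, so the fits are well within the margins. I'll refine xy with the rim height averaged in and compute the first move.

Run:
```python
from h import *
from scipy.optimize import least_squares
np.set_printoptions(precision=4,suppress=True)
for n,s,t,H in (("tub",(239.65,191),(325,203.9),.066),("red",(340.9,197.3),(204.75,166.4),.096),("beak",(400.4,149.3),(110.6,252.5),.078)):
    for z in (None,H):
        f=lambda x:np.r_[proj("scene",[*x,H])-s,proj("top",[*x,H])-t]
    r=least_squares(f,[.5,.1]);print(n,r.x,r.fun)
    if n=="beak": print(go([*r.x,.20]),go([*r.x,.054]))
```

```text
tub [ 0.5087 -0.1009] [ 0.0065 -1.3786  0.0751 -0.8373]
red [0.5862 0.1368] [ 0.161  -0.9119  0.1821 -0.5582]
beak [0.4222 0.3259] [ 0.4279 -0.9877  0.3682 -0.4085]
[0.3356 0.26   0.0262] [0.3356 0.2598 0.1722]
```

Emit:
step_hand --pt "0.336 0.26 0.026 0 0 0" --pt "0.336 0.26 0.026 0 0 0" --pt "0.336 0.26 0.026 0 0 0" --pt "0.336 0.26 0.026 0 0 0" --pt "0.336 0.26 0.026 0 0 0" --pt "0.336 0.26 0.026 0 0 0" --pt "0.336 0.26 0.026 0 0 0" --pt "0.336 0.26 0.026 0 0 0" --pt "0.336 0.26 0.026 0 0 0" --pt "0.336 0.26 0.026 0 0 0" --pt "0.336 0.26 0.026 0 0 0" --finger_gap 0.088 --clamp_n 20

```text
refused: deltas[0]: [0.336, 0.26, 0.026, 0, 0, 0] is not of type 'object' (schema: type "object"). Nothing was moved.
```

Refused on format, not on reach. It needs a list of objects, one for each row.

Emit:
step_hand --deltas '[{"d": [0.336, 0.26, 0.026]}, {"d": [0.336, 0.26, 0.026]}, {"d": [0.336, 0.26, 0.026]}, {"d": [0.336, 0.26, 0.026]}, {"d": [0.336, 0.26, 0.026]}, {"d": [0.336, 0.26, 0.026]}, {"d": [0.336, 0.26, 0.026]}, {"d": [0.336, 0.26, 0.026]}, {"d": [0.336, 0.26, 0.026]}, {"d": [0.336, 0.26, 0.026]}, {"d": [0.336, 0.26, 0.026]}]' --finger_gap 0.088 --clamp_n 20

```text
time: 1.48
ee_pos: [0.4221, 0.3271, 0.2005]
ee_rot: [-3.142, 0.0, -0.231]
contact_force: [0.4, -0.4, 0.1]
finger_gap: 0.0871
gripper_force: 0.0
```

Run:
```python
from h import *
n=lambda I,u,v,a,b,k:cv2.resize(I[v-b:v+b,u-a:u+a],None,fx=k,fy=k,interpolation=cv2.INTER_CUBIC)
S=cams.grab_frame("scene");T=cams.grab_frame("top")
for z in(.2,.078): print(proj("scene",[*state()["ee_pos"][:2],z]),proj("top",[*state()["ee_pos"][:2],z]))
cv2.imwrite("pics/p1.png",np.hstack([n(S,400,120,65,80,3),n(T,110,250,65,80,3)]))
print(go([.4222,.3259,.054]))
```

```text
[409.20113664 111.46488661] [ 78.96525296 248.63743053]
[401.24428454 148.29731114] [110.42142899 252.07105436]
[0.00019657 0.00104401 0.14655811]
```

View pics/p1.png

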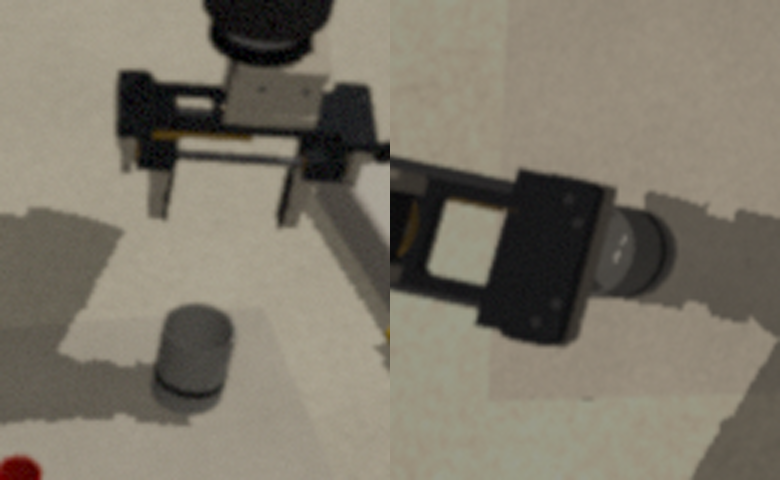

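The fingers straddle the beaker's axis. Their tips have a midpoint of about (409,114) against the predicted (409,111), and the beaker is still at (400,149). I'll descend and grip.

Emit:
step_hand --deltas '[{"d": [0, 0.001, 0.05]}, {"d": [0, 0.001, 0.1]}, {"d": [0, 0.001, 0.125]}, {"d": [0, 0.001, 0.147]}, {"d": [0, 0.001, 0.147]}, {"d": [0, 0.001, 0.147]}]'

```text
time: 2.33
ee_pos: [0.4227, 0.326, 0.0544]
ee_rot: [-3.141, -0.001, -0.232]
contact_force: [-0.7, 0.2, 0.8]
finger_gap: 0.0881
gripper_force: 0.0
```

Emit:
step_hand --deltas '[{}, {}, {}, {}, {}, {}]' --finger_gap 0.05 --clamp_n 20

```text
time: 3.08
ee_pos: [0.4229, 0.326, 0.0542]
ee_rot: [-3.14, -0.001, -0.232]
contact_force: [-1.3, 1.8, 6.2]
finger_gap: 0.0637
gripper_force: 20.0
```

Emit:
step_hand --deltas '[{"d": [0, 0, -0.02]}, {"d": [0, 0, -0.06]}, {"d": [0, 0, -0.11]}, {"d": [0, 0, -0.146]}, {"d": [0, 0, -0.146]}]'

```text
time: 3.7
ee_pos: [0.4232, 0.3261, 0.2022]
ee_rot: [-3.137, -0.002, -0.233]
contact_force: [0.3, 0.0, -1.9]
finger_gap: 0.0635
gripper_force: 20.0
```

Run:
```python
from h import *
print(go([.5087,-.1009,.20]))
```

```text
[0.18166958 0.39580922 0.0008516 ]
```

Emit:
step_hand --deltas '[{"d": [0.021, 0.045, 0]}, {"d": [0.042, 0.091, 0]}, {"d": [0.063, 0.136, 0]}, {"d": [0.083, 0.182, 0]}, {"d": [0.104, 0.227, 0]}, {"d": [0.125, 0.273, 0]}, {"d": [0.146, 0.318, 0]}, {"d": [0.167, 0.364, 0]}, {"d": [0.182, 0.396, 0]}, {"d": [0.182, 0.396, 0]}, {"d": [0.182, 0.396, 0]}]'

```text
time: 5.08
ee_pos: [0.5073, -0.102, 0.1983]
ee_rot: [3.141, 0.002, -0.234]
contact_force: [-0.2, -0.1, -1.0]
finger_gap: 0.0636
gripper_force: 20.0
```

Run:
```python
from h import *
n=lambda I,u,v,a,b,k:cv2.resize(I[v-b:v+b,u-a:u+a],None,fx=k,fy=k,interpolation=cv2.INTER_CUBIC)
S=cams.grab_frame("scene");T=cams.grab_frame("top")
cv2.imwrite("pics/p2.png",np.hstack([n(S,240,160,65,80,3),n(T,325,205,65,80,3)]))
e=state()["ee_pos"]
print(proj("scene",[*e[:2],e[2]-.054]),proj("scene",[*e[:2],e[2]-.054+.078]),go([.5087,-.1009,.075]))
```

```text
[237.21195844 166.71437591] [234.77360702 142.19543778] [ 0.00097469 -0.00068867  0.12398689]
```

View pics/p2.png

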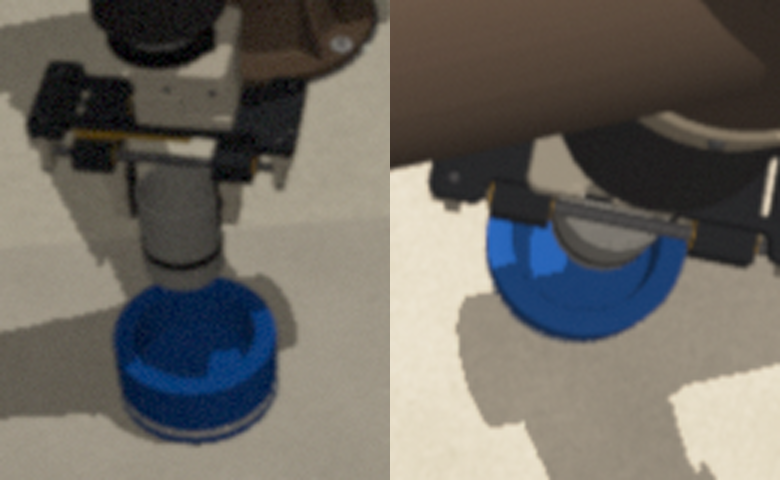

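The beaker hangs upright over the tub. Its bottom centre is at about (236,169) against the predicted (237,167), and the tub cavity is centred below it. I'll lower it, slowly at the end.

Emit:
step_hand --deltas '[{"d": [0.001, -0.001, 0.04]}, {"d": [0.001, -0.001, 0.08]}, {"d": [0.001, -0.001, 0.1]}, {"d": [0.001, -0.001, 0.11]}, {"d": [0.001, -0.001, 0.115]}, {"d": [0.001, -0.001, 0.118]}, {"d": [0.001, -0.001, 0.12]}, {"d": [0.001, -0.001, 0.12]}]'

```text
time: 6.18
ee_pos: [0.5096, -0.1013, 0.0799]
ee_rot: [-3.141, -0.001, -0.233]
contact_force: [-0.7, -0.3, -1.1]
finger_gap: 0.0635
gripper_force: 20.0
```

Emit:
step_hand --deltas '[{"d": [0, 0, 0.001]}, {"d": [0, 0, 0.002]}, {"d": [0, 0, 0.003]}, {"d": [0, 0, 0.003]}]'

```text
time: 6.68
ee_pos: [0.5093, -0.1013, 0.0764]
ee_rot: [3.142, 0.0, -0.233]
contact_force: [0.4, 0.5, -1.6]
finger_gap: 0.064
gripper_force: 20.0
```

Emit:
step_hand --deltas '[{"d": [0, 0, 0.001]}, {"d": [0, 0, 0.002]}, {"d": [0, 0, 0.002]}]'

```text
time: 7.05
ee_pos: [0.5093, -0.1013, 0.0744]
ee_rot: [3.142, 0.0, -0.233]
contact_force: [-0.7, -0.1, -2.1]
finger_gap: 0.0634
gripper_force: 20.0
```

Emit:
step_hand --deltas '[{"d": [0, 0, 0.0005]}, {"d": [0, 0, 0.001]}, {"d": [0, 0, 0.001]}]'

```text
time: 7.42
ee_pos: [0.5095, -0.1013, 0.0742]
ee_rot: [3.142, -0.0, -0.233]
contact_force: [-3.1, 1.1, 6.4]
finger_gap: 0.0638
gripper_force: 20.0
```

The force stepped from −2 to +6 N at z = 0.0742, which is where the beaker should seat. I'll release and rise.

Emit:
step_hand --deltas '[{"d": [0, 0, -0.0005]}, {"d": [0, 0, -0.0005]}, {"d": [0, 0, -0.0005]}, {"d": [0, 0, -0.0005]}, {"d": [0, 0, -0.0005]}]' --finger_gap 0.088

```text
time: 8.05
ee_pos: [0.5094, -0.1013, 0.074]
ee_rot: [3.142, 0.0, -0.233]
contact_force: [-1.1, -1.2, 0.8]
finger_gap: 0.0878
gripper_force: 0.0
```

Emit:
step_hand --deltas '[{"d": [0, 0, -0.03]}, {"d": [0, 0, -0.08]}, {"d": [0, 0, -0.126]}, {"d": [0, 0, -0.126]}]'

```text
time: 8.55
ee_pos: [0.5117, -0.1012, 0.204]
ee_rot: [-3.139, -0.007, -0.232]
contact_force: [-0.4, 0.2, -0.3]
finger_gap: 0.0873
gripper_force: 0.0
```

Run:
```python
from h import *
print(go([.5862,.1368,.20]))
```

```text
[ 0.01769958 -0.24874739  0.00469043]
```

Emit:
step_hand --deltas '[{"d": [0.02, -0.249, 0]}, {"d": [0.02, -0.249, 0]}, {"d": [0.02, -0.249, 0]}, {"d": [0.02, -0.249, 0]}, {"d": [0.02, -0.249, 0]}, {"d": [0.02, -0.249, 0]}, {"d": [0.02, -0.249, 0]}, {"d": [0.02, -0.249, 0]}]'

```text
time: 9.55
ee_pos: [0.5862, 0.1354, 0.2003]
ee_rot: [-3.141, -0.0, -0.234]
contact_force: [-0.3, 0.2, 0.2]
finger_gap: 0.088
gripper_force: 0.0
```

Run:
```python
from h import *
n=lambda I,u,v,a,b,k:cv2.resize(I[v-b:v+b,u-a:u+a],None,fx=k,fy=k,interpolation=cv2.INTER_CUBIC)
S=cams.grab_frame("scene");T=cams.grab_frame("top")
cv2.imwrite("pics/p3.png",np.hstack([n(S,300,170,100,75,2.6),n(T,325,205,50,75,2.6)]))
e=state()["ee_pos"];print(proj("scene",e),go([.5862,.1368,.074]))
```

```text
[344.04745021 164.97767112] [-0.00040296 -0.00109872  0.12638905]
```

View pics/p3.png

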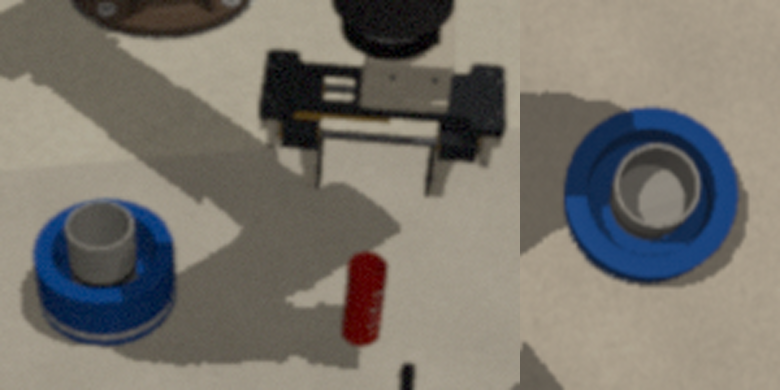

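The beaker stands upright in the tub, with its rim centre at scene (238.4,181.6) and top (327.4,201.4). The open fingers straddle the red cup. I'll descend and grip it.

Run:
```python
from h import *
print(tri((238.4,181.6),(327.4,201.4)),proj("scene",[.5094,-.1013,.098]),proj("top",[.5094,-.1013,.098]))
```

```text
(array([ 0.5073128 , -0.10232528,  0.09354677]), array([-0.10406014, -0.00391908]), array([-0.23025373, -0.00801015])) [238.63722189 180.91669185] [326.82078278 199.95870793]
```

Emit:
step_hand --deltas '[{"d": [0, -0.001, 0.05]}, {"d": [0, -0.001, 0.09]}, {"d": [0, -0.001, 0.11]}, {"d": [0, -0.001, 0.126]}, {"d": [0, -0.001, 0.126]}, {"d": [0, -0.001, 0.126]}]'

```text
time: 10.4
ee_pos: [0.5872, 0.1376, 0.0751]
ee_rot: [-3.141, -0.001, -0.233]
contact_force: [0.1, 0.2, 0.4]
finger_gap: 0.0874
gripper_force: 0.0
```

Emit:
step_hand --deltas '[{}, {}, {}, {}, {}, {}, {}, {}]' --finger_gap 0.03 --clamp_n 10

```text
time: 11.4
ee_pos: [0.5865, 0.1374, 0.074]
ee_rot: [3.142, 0.0, -0.233]
contact_force: [0.3, 0.5, -0.0]
finger_gap: 0.0365
gripper_force: 10.0
```

Emit:
step_hand --deltas '[{"d": [0, 0, -0.02]}, {"d": [0, 0, -0.06]}, {"d": [0, 0, -0.11]}, {"d": [0, 0, -0.15]}, {"d": [0, 0, -0.16]}, {"d": [0, 0, -0.16]}]'

```text
time: 12.15
ee_pos: [0.5865, 0.1375, 0.2343]
ee_rot: [-3.141, -0.0, -0.233]
contact_force: [0.4, -0.2, -1.6]
finger_gap: 0.0367
gripper_force: 10.0
```

Emit:
step_hand --deltas '[{"d": [-0.003, 0.042, 0]}, {"d": [-0.007, 0.084, 0]}, {"d": [-0.01, 0.126, 0]}, {"d": [-0.014, 0.168, 0]}, {"d": [-0.017, 0.21, 0]}, {"d": [-0.02, 0.25, 0]}, {"d": [-0.02, 0.25, 0]}, {"d": [-0.02, 0.25, 0]}]'

```text
time: 13.15
ee_pos: [0.5089, -0.1013, 0.2328]
ee_rot: [3.141, 0.002, -0.234]
contact_force: [0.3, 1.1, -0.2]
finger_gap: 0.0367
gripper_force: 10.0
```

Run:
```python
from h import *
n=lambda I,u,v,a,b,k:cv2.resize(I[v-b:v+b,u-a:u+a],None,fx=k,fy=k,interpolation=cv2.INTER_CUBIC)
S=cams.grab_frame("scene");T=cams.grab_frame("top")
cv2.imwrite("pics/p4.png",np.hstack([n(S,240,160,65,80,3),n(T,325,205,65,80,3)]))
e=state()["ee_pos"]
print(e,proj("scene",[*e[:2],e[2]-.074]),proj("top",[*e[:2],e[2]-.074]),go([.509,-.1013,.11]))
```

```text
[ 0.50936115 -0.10070787  0.23327236] [237.09615053 162.85805054] [329.9021376  194.01734244] [-6.54494468e-05  6.20609866e-04  1.23272727e-01]
```

View pics/p4.png

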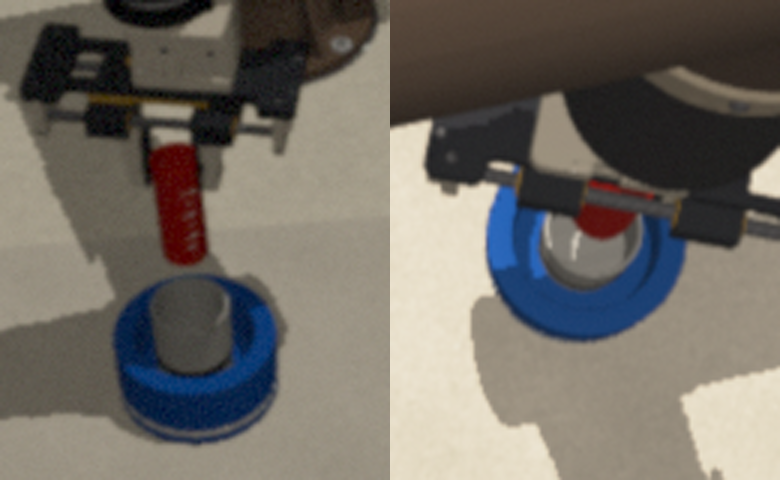

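The red cup hangs upright, with its bottom centre at about (237,164) against the predicted (237,163), over the beaker's mouth. I'll lower it.

Emit:
step_hand --deltas '[{"d": [0, 0, 0.03]}, {"d": [0, 0, 0.05]}, {"d": [0, 0, 0.075]}, {"d": [0, 0, 0.1]}, {"d": [0, 0, 0.115]}, {"d": [0, 0, 0.121]}, {"d": [0, 0, 0.124]}, {"d": [0, 0, 0.124]}]'

```text
time: 14.25
ee_pos: [0.5098, -0.1012, 0.1105]
ee_rot: [-3.141, -0.001, -0.233]
contact_force: [-0.9, -0.4, -0.8]
finger_gap: 0.0365
gripper_force: 10.0
```

Emit:
step_hand --deltas '[{"d": [0, 0, 0.001]}, {"d": [0, 0, 0.002]}, {"d": [0, 0, 0.003]}, {"d": [0, 0, 0.004]}, {"d": [0, 0, 0.004]}]'

```text
time: 14.88
ee_pos: [0.5093, -0.1013, 0.106]
ee_rot: [3.142, 0.0, -0.233]
contact_force: [-0.2, -0.0, -0.4]
finger_gap: 0.0368
gripper_force: 10.0
```

Emit:
step_hand --deltas '[{"d": [0, 0, 0.001]}, {"d": [0, 0, 0.002]}, {"d": [0, 0, 0.002]}]'

```text
time: 15.25
ee_pos: [0.5094, -0.1013, 0.104]
ee_rot: [3.142, -0.0, -0.233]
contact_force: [0.0, 0.1, 0.5]
finger_gap: 0.0368
gripper_force: 10.0
```

Emit:
step_hand --deltas '[{"d": [0, 0, 0.0005]}, {"d": [0, 0, 0.001]}, {"d": [0, 0, 0.001]}]'

```text
time: 15.62
ee_pos: [0.5101, -0.1012, 0.1039]
ee_rot: [-3.141, -0.001, -0.232]
contact_force: [-1.2, 1.5, 6.2]
finger_gap: 0.037
gripper_force: 10.0
```

The cup seated at z = 0.104, as expected. I'll release it, rise clear and look.

Emit:
step_hand --deltas '[{"d": [0, 0, -0.0005]}, {"d": [0, 0, -0.001]}, {"d": [0, 0, -0.001]}, {"d": [0, 0, -0.001]}, {"d": [0, 0, -0.001]}, {"d": [0, 0, -0.001]}]' --finger_gap 0.088

```text
time: 16.38
ee_pos: [0.5094, -0.1013, 0.104]
ee_rot: [3.142, 0.0, -0.233]
contact_force: [-0.1, -1.3, -0.2]
finger_gap: 0.0864
gripper_force: 0.0
```

Emit:
step_hand --deltas '[{"d": [0, 0, -0.03]}, {"d": [0, 0, -0.07]}, {"d": [0, 0, -0.11]}, {"d": [0, -0.06, -0.11]}, {"d": [0, -0.12, -0.11]}, {"d": [0, -0.18, -0.11]}, {"d": [0, -0.24, -0.11]}, {"d": [0, -0.24, -0.11]}, {"d": [0, -0.24, -0.11]}]'

```text
time: 17.5
ee_pos: [0.5644, 0.1324, 0.2137]
ee_rot: [3.141, 0.001, -0.232]
contact_force: [-0.2, 0.0, 0.2]
finger_gap: 0.0877
gripper_force: 0.0
```

Run:
```python
from h import *
n=lambda I,u,v,a,b,k:cv2.resize(I[v-b:v+b,u-a:u+a],None,fx=k,fy=k,interpolation=cv2.INTER_CUBIC)
S=cams.grab_frame("scene");T=cams.grab_frame("top")
cv2.imwrite("pics/p5.png",np.hstack([n(S,200,185,85,50,3),n(T,325,205,45,50,3)]))
for c in("scene","top"): print([proj(c,[.5094,-.1013,z]) for z in (.126-.004,.098-.004)])
```

```text
[array([237.95050019, 174.00952142]), array([238.74983529, 182.04937771])]
[array([328.09195042, 197.73256778]), array([326.6163685 , 200.31668968])]
```

View pics/p5.png

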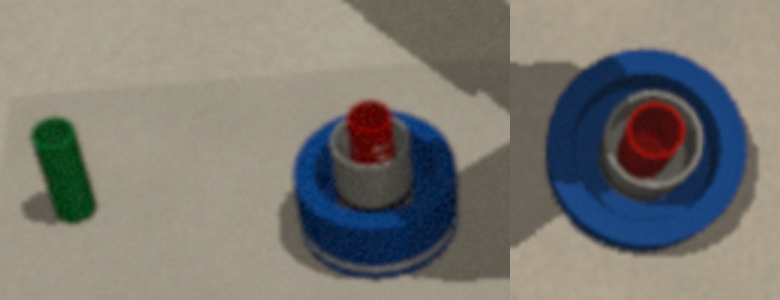

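The three vessels are nested and upright. The red rim is at scene (238.3,173.4) against the predicted seated position (238,174), the tub has not moved, and the green cup stands untouched. I'll hand in.

```bash
python3 -c "
from cell import ctrl, cams, state
print(ctrl.hand_in())"
```

```text
the job is handed in; nothing more can be done
None
```

The job is handed in: red cup in the steel beaker in the blue tub, all seated and upright in the last picture, with the tub and green cup where they stood, at about 17.6 s of the 58 s.

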